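Take the stray eyepiece out of the objective case

ROBOT

A 6-joint arm with a two-finger parallel gripper is mounted at the origin on the work surface. World frame = base frame: x ahead of the robot, y to its left, z up, the work surface at z = 0. Lengths are in m, angles in degrees, forces in N, time in s.
With the tool pointing down it reaches from about 0.4 to 0.825 m from the base axis. Payload 7 kg.
Tool frame: the origin (TCP) lies at the very end of the fingers, on their centre line; the grasp point (between the pads) lies 19 mm behind it (r.hold_point_z is the distance from the TCP to the grasp point, in m); x points along the fingers, y is the direction in which the jaws open and shut, and the axes are right-handed (so a half turn about x gives the same grasp; the last joint's range is limited). The gripper opens to 88 mm and grips with 3 to 60 N. Pads are 19 mm wide; open, the fingers measure 130 mm over their backs; the gripper's body (78 mm by 193 mm) begins 47 mm behind the grasp point.
Start: joints at [-54.884, 20.546, 0.682, 0, -70.136, -16.507], TCP at [0.215, -0.64, 0.227] pointing down, gripper open.
Joint ranges: [-176.03, 176.03], [-82.01, 121.73], [-58.28, 71.71], [-173.87, 95.51], [-174.79, -0.11], [-173.66, 173.66]. Speed limits (degrees/s): [136.94, 136.94, 172.46, 180, 180, 180].

INTERFACE

Orientations are given as [roll, pitch, yaw] about the fixed x, y, z axes, in that order (R = Rz(yaw) Ry(pitch) Rx(roll)).
In Python, from plant import r gives the robot as it stands. The module is installed in compiled form; this text tells all that it offers.
- The arm moves only by the shell command python3 -m creep 'ROWS' [FORCE]. ROWS is JSON, a list of rows, each a list of 7 numbers: the turn, a rotation vector about the tool's x, y, z in rad, then the shift along the tool's x, y, z in cm, then the opening in per cent of the stroke, from 0 (shut) to 100 (fully open). In form: [[rx, ry, rz, x, y, z, fingers], ...]. A call has 1 to 8 rows; each row shifts and turns the commanded pose from where the row before left it, along the tool's axes as they then stand; what a row does not reach is not made up. A row lasts 1/10 s, in which the tool goes at most 50 mm and 8.59 degrees, less where a joint would pass 70% of its speed; a pose out of reach is approached as far as the arm can. A call is refused whole if a number of a shift passes 5 or a number of a turn 0.15, either way. A call with a gripper value outside its range is refused whole. The fingers move at their own pace and stop on an object; FORCE is the grip in N (left out, the last holds). Time passes only in rows, so rows that do not move let the fingers close. It gives the time, the measured TCP pose, the force and the opening at its end, in the units of the state.
- r.get_state(): the state, without advancing time (a new reading comes with each control period).
- r.capture(name): name is "scene" or "top" or "wrist"; returns (picture, depth): 384x512x3 uint8, blue, green, red; 384x512 float32, m along the optical axis (not along the pixel's ray), 0 where there is no reading.
- r.camera_info(name): a dict with "fovy" (degrees; the focal length in pixels is half the picture's height over the tangent of half this angle, whatever the lens; pixels are square), "cx", "cy" (the principal point, pixels), "camera_from_world" (4x4, takes a point from world to camera coordinates). Camera axes: x right, y down, z forward; pixel columns grow to the right and rows downward; lengths in m; the calibration is good to about 2 mm. A picture is of the moment at which its call begins: read the wrist's pose just before it. camera_info takes no time and is no camera call; for the wrist camera it gives the pose at the moment of the call.
- r.close_job(): hands the job in, once; it reports no verdict.
Trained networks look in the newest picture that a camera, given by its name, has taken for a name from the list of things; names that differ only in an ending like _2 or _b are one class to them, and where a whole thing is asked for, a point or a joint stands for the part that bears it (a point fixed in the world has none). Each returns a list of dicts, best first, with "score" (0 to 1); they miss things now and then, are a little off and sometimes report something else, mostly with a low value. They report only what shows in the picture. A call takes as long as a camera call. They do not tell look-alikes from the thing itself.
- r.look_for(query, camera): "rect" ([left, top, right, bottom] in pixels, round what is visible of it).
- r.masks_of(query, camera): "pixels" (384x512 bool, what is visible of it) and "rect" ([left, top, right, bottom] in pixels, round what is visible of it).
The state is a dict: "time_s": time; "joints": joint angles; "qd": joint speeds; "joint_torque": joint torques, N m; "tcp_pos": TCP position; "eef_rot": TCP orientation; "contact_force": force on the tool from outside, world axes, zero at the start; "moment": the same for the moment, N m; "gripper_width": finger opening in m.
Only numpy, scipy, OpenCV 4.12 (cv2) and the standard library are available. Lean on these libraries where they do the work, as an engineer would, in place of code of your own. Each camera call takes 0.05 s, during which the arm holds its last target. There are 200 camera calls.

TASK

The hinged case on the sloped stand is meant to hold only slim microscope objectives, but one of its four pockets has been packed with an eyepiece, the wider, flat-topped part. Open the lid, lift that eyepiece out and set it down gently, upright on its sleeve, in the shallow tray with the other eyepiece. Then close the lid fully, leaving the objectives in their pockets and the other eyepiece and the things on the bench undisturbed.

Things in the scene. Friction and masses are not known exactly. Their poses are not given: they have to be found in the camera images.
- case: Case (white base, grey lid) fixed on an aluminium stand sloping up away from the robot by 30 degrees. Origin on the bench under the case's middle; z up, x level and uphill (to the hinge), y along the case. Base 282 mm along y, 136 mm up the slope. The normal of its flat deck is (-0.5, 0, 0.866) in this frame: parts draw out along it. In their pockets they lean 30 to 35 degrees towards the robot
- pocket_row (a point): on the deck, the middle of the row of four square pockets: their mouths are at -93, -31, +31 and +93 mm from here along the case's y. Each is 32 mm wide and 18 mm deep, at right angles to the deck. The hinge lies 86 mm up the slope from here. The open lid leans over the deck and blocks an upright gripper: work tilted about 30 degrees
- lid (a joint): Hinge of the deep grey lid (286 mm along y, 144 mm from hinge edge to front edge, 50 mm deep outside, 4 mm walls, 0.25 kg). 0 rad is closed, grows as it opens, stop at 1.5 rad. A stiff friction hinge (about 0.22 N m): the lid stays where it is left. It starts between 0 and 0.12 rad
- lid_hinge (a point): Middle of the lid's hinge axis, at the far upper edge of the case's base; the axis is parallel to the case's y
- lid_tab (a point): Grip point of the black tab on the lid's front edge, moving with the lid, 163.6 mm from the hinge axis, about 50 mm above the bench when closed. Tab: 24 mm wide along the case's y (flat sides; pinched across these it can turn between the fingers as the lid swings), 14 mm thick, 36 mm out from the lid's front wall, this point 22 mm out, mid-thickness
- eyepiece_center (a point): the wrongly packed eyepiece: a steel sleeve 30 mm diameter and 20 mm tall below a head 38 mm diameter and 24 mm tall with a 34 mm diameter, 6 mm tall rubber cup on top (50 mm tall, 80 to 150 g). Packed sleeve down in one of the four pockets, 18 mm deep, only the head standing out. This point is its centre, 25 mm above its foot; its own z points along its axis, foot to cup
- objective_a_center (a point): microscope objective, a slim stepped cylinder packed nose up: 29 mm diameter for the lower 32 mm, 23 mm diameter for the next 14 mm, 15 mm diameter for the last 12 mm (58 mm tall). Belongs in the case; stands in one of its pockets. This point is its centre, 29 mm above its foot; its own z points along its axis, foot to nose
- objective_b_center (a point): microscope objective, a slim stepped cylinder packed nose up: 29 mm diameter for the lower 32 mm, 23 mm diameter for the next 14 mm, 15 mm diameter for the last 12 mm (58 mm tall). Belongs in the case; stands in one of its pockets. This point is its centre, 29 mm above its foot; its own z points along its axis, foot to nose
- objective_c_center (a point): microscope objective, a slim stepped cylinder packed nose up: 29 mm diameter for the lower 32 mm, 23 mm diameter for the next 14 mm, 15 mm diameter for the last 12 mm (58 mm tall). Belongs in the case; stands in one of its pockets. This point is its centre, 29 mm above its foot; its own z points along its axis, foot to nose
- tray: shallow steel tray fixed on the bench, 150 mm (x) by 110 mm (y), rim 14 mm high, 4 mm walls and floor; on the left or the right of the case. Origin in the middle of its underside
- tray_free (a point): on the tray's inner floor (4 mm above the bench), the middle of its empty half: 35 mm from the tray's middle towards its -x
- spare_eyepiece_center (a point): the other eyepiece, same shape as the stray one, standing upright in the tray's +x half. This point is its centre, 25 mm above its foot
- slide_box: bystander: white closed box 102 x 87 x 38 mm on the bench, on the other side of the case from the tray; origin in the middle of its underside
- wash_bottle: bystander: white bottle 64 mm diameter, 160 mm tall, beyond the case; origin under its middle
- jar: bystander: small jar 56 mm diameter, 75 mm tall, beyond the case; origin under its middle
Things that resemble listed ones, but are neither listed nor needed, are in the scene too. Of the things that look like the tray, take the one that is farthest from the robot's base at the start.

How it is judged (in metres and radians):
On the way, in this order (a step that is already met when the one before it is completed fails the run):
1. the lid is opened, to at least 1.1 rad (value of joint lid above 1.1 rad), for 0.2 s.
2. the eyepiece stands upright in the tray, let go (x of eyepiece_center in the frame of tray between -0.062 and 0.062 m and y of eyepiece_center in the frame of tray between -0.042 and 0.042 m and z of eyepiece_center in the frame of tray between 0.022 and 0.035 m and angle between eyepiece_center's own z axis and vertical below 0.15 rad and contact force between the fingers and eyepiece below 0.3 N), for 0.2 s.
At the end, for the whole second after the job is handed in: The eyepiece stands in the tray, upright within 0.15 rad on the tray's floor and at rest; the lid is closed to within 0.06 rad; each objective's centre is within 12 mm of where it started; the other eyepiece stands upright within 20 mm of where it was (x of eyepiece_center in the frame of tray between -0.062 and 0.062 m and y of eyepiece_center in the frame of tray between -0.042 and 0.042 m and z of eyepiece_center in the frame of tray between 0.022 and 0.035 m and angle between each of eyepiece_center, spare_eyepiece_center's own z axis and vertical below 0.15 rad and linear speed of eyepiece below 0.02 m/s and value of joint lid below 0.06 rad and distance of each of objective_a_center, objective_b_center, objective_c_center from where it was at the start of the episode below 0.012 m and distance of spare_eyepiece_center from where it was at the start of the episode below 0.02 m); the robot touches nothing.
It fails at once if the eyepiece is set down hard or dropped (over 40 N on the tray) (contact force between eyepiece and tray above 40 N).
It fails at once if the slide box, wash bottle or jar is moved by more than 30 mm (distance of any of slide_box, wash_bottle, jar from where it was at the start of the episode above 0.03 m).
It fails at once if the other eyepiece is knocked over (angle between spare_eyepiece_center's own z axis and vertical above 0.5 rad).
It also fails if it takes over 64 s, if anything falls off the work surface, if the arm or the gripper's body presses on something with over 40 N, if the wrist force passes 120 N, or if a joint passes its speed limit or range.

## Working session

There is one attempt and no reset: what is moved stays moved. The work goes in short steps, Python scripts to look and compute and a shell command to move; the robot and the scene stay as the last step left them, time stands still between calls to the robot, and variables do not carry over. Pictures are saved under pics/ and viewed, about 8 in all and at most 12, crops included, and the job is handed in when it is done.

```bash
mkdir -p pics
cat > h.py <<'E'
import numpy as np, cv2
from plant import r
from scipy.spatial.transform import Rotation as R
def cap(n):
    ci=r.camera_info(n); im,d=r.capture(n); return im,d,ci
def world(d,ci,mask=None):
    f=d.shape[0]/2/np.tan(np.radians(ci['fovy'])/2)
    v,u=np.mgrid[:d.shape[0],:d.shape[1]]
    P=np.stack([(u-ci['cx'])/f*d,(v-ci['cy'])/f*d,d],-1)
    T=np.linalg.inv(ci['camera_from_world']); return P@T[:3,:3].T+T[:3,3]
def px(p,ci,h=384):
    f=h/2/np.tan(np.radians(ci['fovy'])/2); T=ci['camera_from_world']
    c=T[:3,:3]@np.array(p)+T[:3,3]; return c[0]/c[2]*f+ci['cx'],c[1]/c[2]*f+ci['cy']
E
python3 - <<'E'
from h import *
print(r.get_state())
for n in ['scene','top']:
    im,d,ci=cap(n); cv2.imwrite(f'pics/{n}0.png',im); W=world(d,ci); np.save(f'/tmp/{n}W.npy',W)
    print(n,ci['fovy'],np.round(np.linalg.inv(ci['camera_from_world']),3).tolist())
    for q in ['case','lid','lid_tab','tray','spare_eyepiece_center','slide_box','wash_bottle','jar']:
        for m in r.masks_of(q,n):
            P=W[m['pixels']&(d>0)]
            if len(P): print(q,round(m['score'],2),np.round(m['rect']).tolist(),np.round(np.median(P,0),3),np.round(np.percentile(P,2,0),3),np.round(np.percentile(P,98,0),3))
a=cv2.imread('pics/scene0.png');b=cv2.imread('pics/top0.png');cv2.imwrite('pics/both0.png',cv2.resize(np.vstack([a,b]),None,fx=.78,fy=.78))
E
```

```text
{'time_s': 0.0, 'joints': array([-5.48860573e+01,  2.05902022e+01,  6.32133558e-01, -2.00724081e-02,
       -7.01343377e+01, -1.65070676e+01]), 'qd': array([-0.03781519, -0.06066611, -0.02933306,  0.02146786, -0.01583524,
       -0.1208198 ]), 'joint_torque': array([ 1.17770705e-04, -5.82722032e+01,  2.93058336e+01,  6.99735403e+00,
        6.91729132e-03, -1.60240966e-04]), 'tcp_pos': array([ 0.21519021, -0.63925653,  0.22562428]), 'eef_rot': array([ 94.96753698,  89.90568613, 113.56757593]), 'contact_force': array([0.36260715, 0.19491444, 0.55111129]), 'moment': array([ 0.02539725,  0.01916039, -0.01359902]), 'gripper_width': 0.08779213403844281}
scene 50.47866021460146 [[-0.763, 0.382, -0.521, 1.016], [0.646, 0.471, -0.601, 0.667], [0.016, -0.795, -0.606, 0.791], [0.0, 0.0, 0.0, 1.0]]
case 0.85 [159.0, 164.0, 275.0, 256.0] [ 0.583 -0.012  0.118] [ 0.454 -0.183  0.004] [0.624 0.09  0.165]
lid 0.92 [159.0, 166.0, 272.0, 230.0] [ 0.563 -0.015  0.139] [ 0.451 -0.186  0.084] [0.614 0.09  0.165]
lid_tab 0.88 [162.0, 168.0, 275.0, 231.0] [ 0.563 -0.013  0.14 ] [ 0.454 -0.18   0.088] [0.6
[... 1393 characters left out ...]
.252 -0.001] [0.511 0.37  0.018]
tray 0.56 [127.0, 257.0, 179.0, 324.0] [0.219 0.273 0.005] [ 0.146  0.213 -0.   ] [0.295 0.331 0.016]
spare_eyepiece_center 0.67 [128.0, 183.0, 150.0, 201.0] [0.469 0.296 0.053] [0.453 0.282 0.025] [0.487 0.316 0.058]
spare_eyepiece_center 0.2 [220.0, 118.0, 346.0, 200.0] [ 0.526 -0.062  0.133] [ 0.445 -0.197  0.094] [0.614 0.074 0.164]
slide_box 0.67 [363.0, 182.0, 407.0, 223.0] [ 0.426 -0.326  0.038] [ 0.375 -0.371  0.008] [ 0.478 -0.281  0.043]
wash_bottle 0.59 [107.0, 102.0, 145.0, 137.0] [0.648 0.32  0.104] [ 0.627  0.3   -0.001] [0.698 0.359 0.161]
jar 0.79 [372.0, 106.0, 396.0, 131.0] [ 0.635 -0.33   0.073] [ 0.614 -0.359  0.007] [ 0.662 -0.31   0.079]
```

View pics/both0.png

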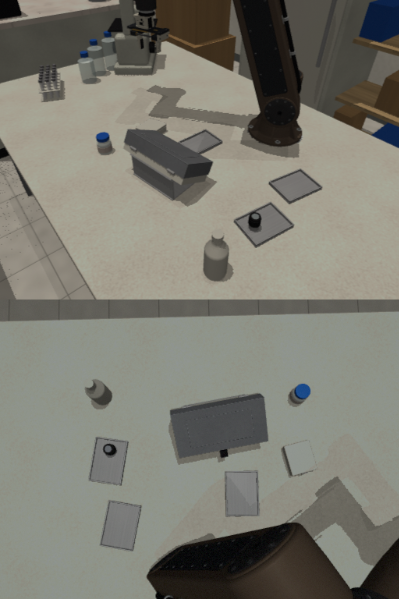

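Run:
```python
from h import *
W=np.load('/tmp/topW.npy'); im=cv2.imread('pics/top0.png')
# lid top plane/edges
m=(W[...,2]>.088)&(W[...,2]<.17)&(W[...,0]>.40)&(W[...,0]<.64)&(W[...,1]>-.25)&(W[...,1]<.13)
P=W[m]
from numpy.linalg import svd
Q=P
for i in range(5):
    c=Q.mean(0); n=svd(Q-c,full_matrices=False)[2][2]; n*=np.sign(n[2]); Q=P[abs((P-c)@n)<.004]
print('lid top n',n,'c',c,len(Q), 'tilt',np.degrees(np.arccos(n[2])),'az',np.degrees(np.arctan2(n[1],n[0])))
rect=cv2.minAreaRect((Q[:,:2]*1000).astype(np.float32)); print(rect, cv2.boxPoints(rect))
# tab: points in front & low & dark
m=(W[...,0]>.34)&(W[...,0]<.46)&(W[...,1]>-.2)&(W[...,1]<.1)&(W[...,2]>.03)&(W[...,2]<.09)
v,u=np.nonzero(m); 
g=im[m].max(1)
print('tab cand', len(g)); 
k=(g<70); print(k.sum(), W[m][k].mean(0) if k.any() else 0, np.round(W[m][k],3).tolist()[:40], u[k].min() if k.any() else 0)
```

```text
lid top n [-0.46609652 -0.07621577  0.88144495] c [ 0.51848558 -0.06202778  0.13229495] 6480 tilt 28.182839237967816 az -170.71322506570579
((517.6546630859375, -62.95552062988281), (128.58106994628906, 285.8196105957031), 9.367263793945312) [[ 430.96112    67.58456 ]
 [ 477.48175  -214.42374 ]
 [ 604.3482   -193.4956  ]
 [ 557.8276     88.512695]]
tab cand 93
90 [ 0.44492753 -0.07400596  0.06741141] [[0.457, -0.078, 0.072], [0.457, -0.081, 0.075], [0.457, -0.083, 0.075], [0.455, -0.065, 0.076], [0.455, -0.068, 0.075], [0.455, -0.071, 0.069], [0.454, -0.073, 0.079], [0.455, -0.076, 0.073], [0.455, -0.078, 0.073], [0.454, -0.08, 0.075], [0.455, -0.083, 0.072], [0.453, -0.063, 0.072], [0.452, -0.066, 0.074], [0.453, -0.068, 0.069], [0.452, -0.07, 0.074], [0.452, -0.073, 0.073], [0.452, -0.076, 0.069], [0.452, -0.078, 0.071], [0.452, -0.081, 0.07], [0.452, -0.083, 0.07], [0.45, -0.063, 0.068], [0.45, -0.065, 0.076], [0.45, -0.068, 0.074], [0.45, -0.071, 0.072], [0.45, -0.073, 0.072], [0.45, -0.076, 0.071], [0.45, -0.078, 0.068], [0.45, -0.081, 0.07], [0.449, -0.083, 0.072], [0.45, -0.086, 0.067], [0.448, -0.063, 0.072], [0.448, -0.066, 0.068], [0.448, -0.068, 0.067], [0.448, -0.071, 0.069], [0.448, -0.073, 0.068], [0.447, -0.076, 0.069], [0.447, -0.078, 0.068], [0.447, -0.081, 0.067], [0.447, -0.083, 0.068], [0.446, -0.063, 0.065]] 282
```

The three tray-like things are at (scene px) (339,292), (380,237) and (261,181). The farthest from the base is the one at (0.43, 0.32), which also holds the spare eyepiece. The lid is nearly closed, with its black tab at about (0.445, -0.074). The case is yawed about 9.4°.

```bash
cat >> h.py <<'E'
YAW=np.radians(9.3)
u=np.array([np.cos(YAW),np.sin(YAW),0]); yc=np.array([-np.sin(YAW),np.cos(YAW),0]); z=np.array([0,0,1.])
def Rt(phi,s=1,yaw=None):
    uu,yy=(u,yc) if yaw is None else (np.array([np.cos(yaw),np.sin(yaw),0]),np.array([-np.sin(yaw),np.cos(yaw),0]))
    p=np.radians(phi); a=np.sin(p)*uu-np.cos(p)*z; y=s*yy
    return np.stack([a,y,np.cross(a,y)],1)
def cur():
    s=r.get_state(); return s['tcp_pos'],R.from_euler('xyz',s['eef_rot'],degrees=True).as_matrix(),s
def plan(grasp,Rm,back=0):
    """turn first (tool rotvec), then shift in final tool frame, cm. grasp=target of grasp point"""
    p,R0,s=cur(); rv=R.from_matrix(R0.T@Rm).as_rotvec(); t=np.array(grasp)-Rm[:,0]*(back-r.hold_point_z)
    print('turn',np.round(rv,3),'n',int(np.ceil(np.linalg.norm(rv)/.148)),'shift cm',np.round(Rm.T@(t-p)*100,2),'shift in present frame',np.round(R0.T@(t-p)*100,2),'joints',np.round(s['joints']),'t',round(s['time_s'],2))
E
python3 - <<'E'
from h import *
print(cur()[1].round(2))
for s in (1,-1): plan([.44,-.075,.06],Rt(30,s),.15)
E
```

```text
[[ 0.   -0.32  0.95]
 [-0.    0.95  0.32]
 [-1.   -0.    0.  ]]
turn [ 0.159 -0.522 -0.042] n 4 shift cm [16.95 52.1  18.77] shift in present frame [ 5.29 47.41 32.83] joints [-55.  21.   1.  -0. -70. -17.] t 0.9
turn [-2.882  0.063 -0.772] n 21 shift cm [ 16.95 -52.1  -18.77] shift in present frame [ 5.29 47.41 32.83] joints [-55.  21.   1.  -0. -70. -17.] t 0.9
```

```bash
python3 -m creep '[[0,0,0,0.2,2,1.4,60],[0,0,0,0.4,3.5,2.4,60],[0,0,0,0.4,3.9,2.7,60],[0,0,0,0.4,3.9,2.7,60],[0,0,0,0.4,3.9,2.7,60],[0,0,0,0.4,3.9,2.7,60],[0,0,0,0.4,3.9,2.7,60],[0,0,0,0.4,3.9,2.7,60]]' 15
python3 -m creep '[[0,0,0,0.4,3.9,2.7,60],[0.04,-0.13,-0.01,0.4,3.9,2.7,60],[0.04,-0.13,-0.01,0,3.9,2.7,60],[0.04,-0.13,-0.01,0,3,2,60],[0.04,-0.13,-0.01,0,2,1,60],[0,0,0,0,0,0,60],[0,0,0,0,0,0,60]]'
python3 - <<'E'
from h import *
im,d,ci=cap('wrist'); cv2.imwrite('pics/w1.png',im); np.savez('/tmp/w1.npz',W=world(d,ci))
print(cur()[0],cur()[1].round(2)); plan([.44,-.075,.06],Rt(30),.15)
print('cam',np.linalg.inv(ci['camera_from_world']).round(3))
for q in ['lid_tab','lid']:
  for m in r.look_for(q,'wrist'): print(q,m)
E
```

```text
time_s: 1.7
tcp_pos: [0.3129, -0.3004, 0.1967]
eef_rot: [-40.3, 89.9, -21.7]
contact_force: [1.0, -0.0, 0.8]
gripper_width: 0.0525
time_s: 2.4
tcp_pos: [0.3687, -0.1166, 0.2003]
eef_rot: [-0.8, 61.9, 9.1]
contact_force: [-0.4, 0.6, 1.0]
gripper_width: 0.0529
[ 0.36965475 -0.1169876   0.20078102] [[ 0.46 -0.17  0.87]
 [ 0.07  0.99  0.15]
 [-0.88 -0.01  0.47]]
turn [ 0.01  -0.033  0.002] n 1 shift cm [ 2.88  3.01 -0.44] shift in present frame [ 2.89  3.02 -0.31] joints [ 15. -27. -55.   5. -34. -99.] t 2.45
cam [[-0.171  0.706  0.688  0.23 ]
 [ 0.985  0.127  0.114 -0.14 ]
 [-0.007  0.697 -0.717  0.304]
 [ 0.     0.     0.     1.   ]]
lid_tab {'rect': [140.4, 169.6, 438.6, 327.9], 'score': 0.91}
lid_tab {'rect': [137.4, 173.1, 438.8, 328.7], 'score': 0.18}
lid {'rect': [507.7, 209.2, 510.2, 220.5], 'score': 0.74}
lid {'rect': [137.1, 170.5, 436.2, 327.2], 'score': 0.7}
```

View pics/w1.png

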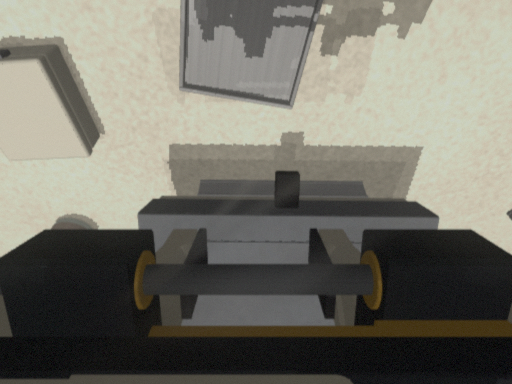

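Run:
```python
from h import *
W=np.load('/tmp/w1.npz')['W']; im=cv2.imread('pics/w1.png')
def show(n,P): 
    l=np.stack([P@u,P@yc,P[:,2]],1); print(n,len(P),'mean',P.mean(0).round(4),'case-axes min/max',np.percentile(l,3,0).round(4),np.percentile(l,97,0).round(4))
sub=W[172:207,277:298].reshape(-1,3); sub=sub[(sub[:,2]>.03)&(sub[:,2]<.12)]
show('tab',sub)
for v in range(170,210,4): print(v,W[v,288].round(4), W[v,283].round(4),im[v,288])
for y0 in (180,190,207): print([ (W[y0,x]).round(3).tolist() for x in (262,268,272,275,278,283,292,296,299,302)])
Wt=np.load('/tmp/topW.npy'); it=cv2.imread('pics/top0.png')
m=(Wt[...,0]>.34)&(Wt[...,0]<.46)&(Wt[...,1]>-.2)&(Wt[...,1]<.1)&(Wt[...,2]>.03)&(Wt[...,2]<.085)&(it.max(2)<70)
show('top tab',Wt[m])
print('hinge/closed tab estimate: u,yc of lid centre', .5185*u[0]-.062*u[1], np.dot([.5185,-.062,0],yc), np.dot([.5811,-.0525,0],u))
```

```text
tab 734 mean [ 0.4485 -0.0742  0.0676] case-axes min/max [ 0.4175 -0.1555  0.0578] [ 0.4452 -0.1361  0.0759]
170 [ 4.802e-01 -6.160e-02 -3.000e-04] [ 0.4815 -0.0674 -0.0006] [ 91 100 105]
174 [ 0.4354 -0.0759  0.0602] [ 0.4368 -0.0805  0.0595] [33 37 40]
178 [ 0.4388 -0.0752  0.0621] [ 0.4398 -0.08    0.0619] [40 45 46]
182 [ 0.4425 -0.0744  0.0637] [ 0.4425 -0.0795  0.0648] [48 49 49]
186 [ 0.4456 -0.0738  0.0661] [ 0.4474 -0.0784  0.0651] [51 51 54]
190 [ 0.4493 -0.073   0.0679] [ 0.449  -0.0782  0.0691] [53 57 57]
194 [ 0.4524 -0.0725  0.0703] [ 0.4529 -0.0774  0.0706] [45 49 50]
198 [ 0.4563 -0.0716  0.0719] [ 0.4573 -0.0764  0.0717] [36 38 37]
202 [ 0.4588 -0.0712  0.075 ] [ 0.46   -0.076   0.0746] [29 31 34]
206 [ 0.4624 -0.0704  0.0769] [ 0.4641 -0.0751  0.0761] [28 27 28]
[[0.502, -0.089, -0.0], [0.5, -0.082, 0.0], [0.5, -0.077, -0.001], [0.444, -0.087, 0.062], [0.442, -0.085, 0.064], [0.441, -0.08, 0.064], [0.44, -0.071, 0.063], [0.439, -0.067, 0.063], [0.439, -0.064, 0.062], [0.494, -0.04, -0.001]]
[[0.503, -0.089, 0.016], [0.502, -0.082, 0.016], [0.501, -0.077, 0.016], [0.452, -0.086, 0.067], [0.451, -0.083, 0.068], [0.449, -0.078, 0.069], [0.449, -0.069, 0.068], [0.447, -0.066, 0.069], [0.495, -0.045, 0.016], [0.496, -0.041, 0.014]]
[[0.473, -0.095, 0.073], [0.472, -0.089, 0.073], [0.471, -0.085, 0.073], [0.466, -0.083, 0.077], [0.466, -0.08, 0.077], [0.465, -0.075, 0.076], [0.464, -0.066, 0.076], [0.463, -0.062, 0.076], [0.467, -0.058, 0.072], [0.466, -0.055, 0.073]]
top tab 90 mean [ 0.4449 -0.074   0.0674] case-axes min/max [ 0.4168 -0.1559  0.0584] [ 0.4377 -0.1343  0.0754]
hinge/closed tab estimate: u,yc of lid centre 0.5016652520485212 -0.1449766356593148 0.5649776561960692
```

Run:
```python
from h import *
g=.4265*u-.1453*yc+.0548*z; print(g); plan(g,Rt(30),.06)
```

```text
[ 0.444375   -0.07446611  0.0548    ]
turn [ 0.007 -0.035  0.003] n 1 shift cm [12.51  3.06 -0.33] shift in present frame [12.51  3.1   0.13] joints [ 15. -26. -55.   5. -34. -99.] t 2.55
```

```bash
python3 -m creep '[[0.01,-0.035,0,1,1.5,0,50],[0,0,0,2.5,1.6,-0.3,50],[0,0,0,3,0,0,50],[0,0,0,3,0,0,50],[0,0,0,2,0,0,50],[0,0,0,1,0,0,50],[0,0,0,0,0,0,50],[0,0,0,0,0,0,50]]'
python3 - <<'E'
from h import *
g=.4265*u-.1453*yc+.0548*z; plan(g,Rt(30),0.0)
im,d,ci=cap('wrist'); cv2.imwrite('pics/w2.png',im);W=world(d,ci);np.save('/tmp/w2.npy',W)
m=(W[...,2]>.04)&(W[...,2]<.09)&(im.max(2)<75)&(d>0)
l=W@np.stack([u,yc,z],1)
m&=(l[...,0]>.39)&(l[...,0]<.449)&(abs(l[...,1]+.145)<.02)
v,uu=np.nonzero(m);print(m.sum(),v.min(),v.max(),uu.min(),uu.max());P=l[m];print(np.percentile(P,[2,50,98],axis=0).round(4))
E
```

```text
time_s: 3.35
tcp_pos: [0.4329, -0.0958, 0.1012]
eef_rot: [3.7, 61.1, 13.3]
contact_force: [0.4, 1.3, -0.4]
gripper_width: 0.0438
turn [-0.004 -0.02  -0.034] n 1 shift cm [ 6.64  1.92 -1.04] shift in present frame [ 6.72  1.69 -0.92] joints [ 13.  -7. -58.  -1. -10. -93.] t 3.35
2604 191 260 255 304
[[ 0.4175 -0.1621  0.0525]
 [ 0.4337 -0.1471  0.0692]
 [ 0.4482 -0.1348  0.0885]]
```

Run:
```python
from h import *
g=.4292*u-.1455*yc+.0562*z
for b in (.05,.006): plan(g,Rt(10),b)
```

```text
turn [ 0.002  0.331 -0.034] n 3 shift cm [1.67 1.87 0.93] shift in present frame [1.95 1.81 0.33] joints [ 13.  -7. -58.  -1. -10. -93.] t 3.4
turn [ 0.002  0.331 -0.034] n 3 shift cm [6.07 1.87 0.93] shift in present frame [ 6.11  1.66 -1.1 ] joints [ 13.  -7. -58.  -1. -10. -93.] t 3.4
```

```bash
python3 -m creep '[[0,0.11,-0.01,0,0,0,50],[0,0.11,-0.01,0,0,0,50],[0,0.11,-0.01,0,0,0,50],[0,0,0,0.8,0.9,0.5,50],[0,0,0,0.8,0.9,0.4,50],[0,0,0,0,0,0,50],[0,0,0,0,0,0,50]]'
python3 - <<'E'
from h import *
g=.4292*u-.1455*yc+.0562*z; plan(g,Rt(10),0.006)
im,d,ci=cap('wrist'); cv2.imwrite('pics/w3.png',im)
E
```

```text
time_s: 4.1
tcp_pos: [0.441, -0.0753, 0.0883]
eef_rot: [1.1, 79.8, 10.7]
contact_force: [-0.0, -0.9, 0.5]
gripper_width: 0.0444
turn [ 0.005  0.003 -0.004] n 1 shift cm [4.55 0.   0.05] shift in present frame [ 4.55 -0.02  0.03] joints [ 17.   2. -46.   2. -32. -99.] t 4.1
```

View pics/w3.png

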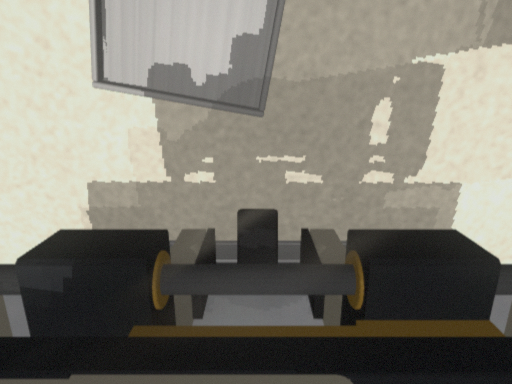

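The tab (258, 235) lies midway between the fingers (197 and 322). I'll descend and pinch it.

```bash
python3 -m creep '[[0,0,0,1.5,0,0,50],[0,0,0,1.5,0,0,50],[0,0,0,1,0,0,50],[0,0,0,0.5,0,0,50],[0,0,0,0,0,0,50],[0,0,0,0,0,0,10],[0,0,0,0,0,0,10],[0,0,0,0,0,0,10]]' 15
python3 - <<'E'
from h import *
p,Rm,s=cur(); print(s['tcp_pos'],s['contact_force'],s['gripper_width'],s['joints'].round(0))
# arc rows: grasp point relative to hinge, tool axes fixed
H=np.array([.5862,.1212]); g=(p-Rm[:,0]*r.hold_point_z); G=np.array([g@u,g[2]]); d=G-H; print('rad',np.hypot(*d))
prev=G; 
for k in range(1,26):
    th=-k*.058; c,s_=np.cos(th),np.sin(th); q=H+np.array([c*d[0]-s_*d[1],s_*d[0]+c*d[1]])
    D=(q-prev)[0]*u+(q-prev)[1]*z; print(k,(Rm.T@D*100).round(2),q.round(3)); prev=q
E
```

```text
time_s: 4.95
tcp_pos: [0.4491, -0.0736, 0.0439]
eef_rot: [1.2, 79.8, 10.7]
contact_force: [-0.4, -0.0, -0.1]
gripper_width: 0.0255
[ 0.44914694 -0.07364297  0.04393729] [-0.40502196 -0.00087584 -0.13521773] 0.0255089652408964 [ 17.   7. -49.   3. -24. -99.]
rad 0.16873885647892223
1 [-0.97  0.   -0.15] [0.425 0.072]
2 [-0.97  0.   -0.09] [0.422 0.081]
3 [-0.98  0.   -0.03] [0.42  0.091]
4 [-0.98  0.    0.02] [0.419 0.1  ]
5 [-0.98  0.    0.08] [0.418 0.11 ]
6 [-0.97  0.    0.14] [0.417 0.12 ]
7 [-0.96  0.    0.19] [0.418 0.13 ]
8 [-0.95  0.    0.25] [0.418 0.139]
9 [-0.93  0.    0.3 ] [0.42  0.149]
10 [-0.91  0.    0.36] [0.422 0.159]
11 [-0.89  0.    0.41] [0.424 0.168]
12 [-0.86  0.    0.46] [0.427 0.178]
13 [-0.84  0.    0.51] [0.431 0.187]
14 [-0.8   0.    0.56] [0.435 0.196]
15 [-0.77  0.    0.6 ] [0.439 0.204]
16 [-0.74  0.    0.65] [0.444 0.213]
17 [-0.7   0.    0.69] [0.45  0.221]
18 [-0.66 -0.    0.73] [0.456 0.228]
19 [-0.61 -0.    0.76] [0.462 0.236]
20 [-0.57 -0.    0.8 ] [0.469 0.243]
21 [-0.52 -0.    0.83] [0.476 0.249]
22 [-0.47 -0.    0.86] [0.484 0.255]
23 [-0.42 -0.    0.88] [0.492 0.261]
24 [-0.37 -0.    0.91] [0.5   0.266]
25 [-0.32 -0.    0.93] [0.509 0.271]
```

```bash
python3 -m creep '[[0,0,0,-0.97,0,-0.15,10],[0,0,0,-0.97,0,-0.09,10],[0,0,0,-0.98,0,-0.03,10],[0,0,0,-0.98,0,0.02,10],[0,0,0,-0.98,0,0.08,10],[0,0,0,-0.97,0,0.14,10],[0,0,0,-0.96,0,0.19,10],[0,0,0,-0.95,0,0.25,10]]'
```

```text
time_s: 5.75
tcp_pos: [0.4388, -0.0757, 0.121]
eef_rot: [1.2, 79.9, 10.7]
contact_force: [1.1, -1.2, -3.4]
gripper_width: 0.0238
```

```bash
python3 -m creep '[[0,0,0,-0.93,0,0.3,10],[0,0,0,-0.91,0,0.36,10],[0,0,0,-0.89,0,0.41,10],[0,0,0,-0.86,0,0.46,10],[0,0,0,-0.84,0,0.51,10],[0,0,0,-0.8,0,0.56,10],[0,0,0,-0.77,0,0.6,10],[0,0,0,-0.74,0,0.65,10]]'
```

```text
time_s: 6.55
tcp_pos: [0.4651, -0.0714, 0.1942]
eef_rot: [1.2, 79.9, 10.8]
contact_force: [-3.8, 0.3, -1.1]
gripper_width: 0.0246
```

```bash
python3 -m creep '[[0,0,0,-0.7,0,0.69,10],[0,0,0,-0.66,0,0.73,10],[0,0,0,-0.61,0,0.76,10],[0,0,0,-0.57,0,0.8,10],[0,0,0,-0.52,0,0.83,10],[0,0,0,-0.47,0,0.86,10],[0,0,0,-0.42,0,0.88,10],[0,0,0,-0.37,0,0.91,10]]'
python3 -m creep '[[0,0,0,-0.1,0,0.3,10],[0,0,0,0,0,0,10],[0,0,0,0,0,0,40],[0,0,0,0,0,0,50],[0,0,0,0,0,0,50]]'
python3 - <<'E'
from h import *
for n in ('top','scene'):
    im,d,ci=cap(n); cv2.imwrite(f'pics/{n}2.png',im); W=world(d,ci); np.save(f'/tmp/{n}W2.npy',W)
    l=W@np.stack([u,yc,z],1)
    for q in ['eyepiece_center','objective_a_center']:
        for m in r.masks_of(q,n):
            P=l[m['pixels']&(d>0)]
            if len(P): print(n,q,round(m['score'],2),np.round(m['rect']).tolist(),np.median(P,0).round(3),np.percentile(P,5,0).round(3),np.percentile(P,95,0).round(3))
    cx=[px(x*u+y*yc+h*z,ci) for x in (.38,.62) for y in (-.31,.02) for h in (0.05,.27)]; cx=np.array(cx); a=np.clip(cx.min(0),0,None).astype(int); b=cx.max(0).astype(int)
    c=im[a[1]:b[1],a[0]:b[0]]; print(a,b); cv2.imwrite(f'pics/{n}2c.png',cv2.resize(c,(600,int(600*c.shape[0]/c.shape[1])),interpolation=cv2.INTER_CUBIC)[:560])
# lid angle
W=np.load('/tmp/sceneW2.npy')
print(cur()[0],cur()[2]['gripper_width'],cur()[2]['contact_force'])
E
```

```text
time_s: 7.35
tcp_pos: [0.5214, -0.0622, 0.248]
eef_rot: [1.1, 79.9, 10.7]
contact_force: [-2.0, 0.3, -1.6]
gripper_width: 0.0239
time_s: 7.85
tcp_pos: [0.5232, -0.0619, 0.249]
eef_rot: [1.1, 79.9, 10.7]
contact_force: [0.5, 0.1, 0.8]
gripper_width: 0.041
[197  84] [375 228]
scene eyepiece_center 0.45 [242.0, 208.0, 250.0, 220.0] [ 0.505 -0.037  0.097] [ 0.492 -0.042  0.085] [ 0.516 -0.032  0.109]
[134 105] [297 261]
[ 0.52322706 -0.06187199  0.2490215 ] 0.04375502326659829 [-1.25185455  0.18665467 -0.11426503]
```

View pics/top2c.png

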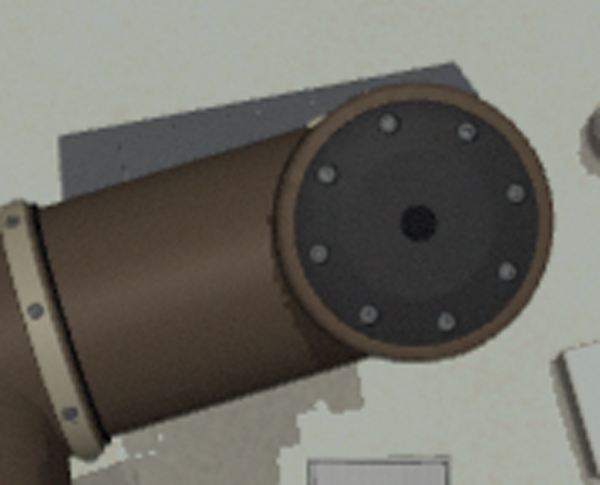

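```bash
python3 -m creep '[[0,0,0,-2,0,-0.2,50],[0,0,0,-4,0,-0.5,50],[0,0,0,-3,0,-2,50],[0,0,0,0,0,-4,50],[0,-0.1,0,0,0,-3,50],[0,-0.1,0,0,0,-1,50],[0,-0.1,0,0,0,0,50],[0,0,0,0,0,0,50]]'
python3 - <<'E'
from h import *
p,Rm,s=cur(); print(p,np.degrees(np.arccos(-Rm[2,0])),s['joints'].round(),s['time_s'])
B=np.stack([u,yc,z],1)
ims=[]
for n in ('wrist','scene'):
    im,d,ci=cap(n); cv2.imwrite(f'pics/{n}3.png',im); W=world(d,ci); np.save(f'/tmp/{n}W3.npy',W); l=W@B
    for q in ['eyepiece_center','objective_a_center','lid']:
        for m in r.masks_of(q,n):
            P=l[m['pixels']&(d>0)]
            if len(P): print(n,q,round(m['score'],2),np.round(m['rect']).tolist(),np.median(P,0).round(3),np.percentile(P,5,0).round(3),np.percentile(P,95,0).round(3))
    if n=='scene': im=cv2.resize(im[120:264,130:322],(512,384),interpolation=cv2.INTER_CUBIC)
    ims.append(im)
cv2.imwrite('pics/c3.png',cv2.resize(np.vstack(ims),None,fx=.78,fy=.78))
E
```

```text
time_s: 8.95
tcp_pos: [0.4011, -0.0829, 0.3169]
eef_rot: [0.6, 62.4, 10.1]
contact_force: [-0.5, -0.9, 0.9]
gripper_width: 0.0438
[ 0.40112412 -0.08292925  0.31692825] 27.569229677439914 [  22.  -29.  -41.    7.  -51. -105.] 8.95
wrist eyepiece_center 0.59 [313.0, 142.0, 348.0, 174.0] [ 0.492 -0.055  0.101] [ 0.48  -0.07   0.083] [ 0.506 -0.039  0.109]
wrist objective_a_center 0.62 [222.0, 145.0, 244.0, 166.0] [ 0.491 -0.175  0.097] [ 0.483 -0.187  0.076] [ 0.512 -0.165  0.111]
scene eyepiece_center 0.53 [241.0, 207.0, 253.0, 224.0] [ 0.504 -0.036  0.096] [ 0.413 -0.1    0.006] [ 0.519 -0.032  0.111]
scene lid 0.76 [147.0, 133.0, 258.0, 231.0] [ 0.577 -0.114  0.208] [ 0.527 -0.266  0.153] [ 0.62  -0.001  0.258]
```

View pics/c3.png

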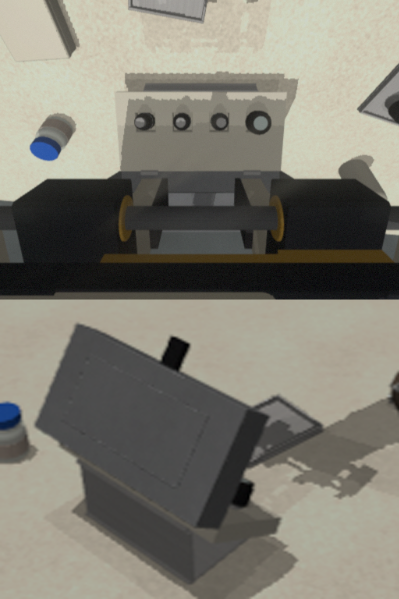

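Candidates (wrist px): slim stepped parts at (183,156), (232,156) and (281,156), and the wider flat-topped one at (331,157), in the +y end pocket. That last one is the eyepiece. I'll measure it now.

Run:
```python
from h import *
W=np.load('/tmp/wristW3.npy'); B=np.stack([u,yc,z],1); l=W@B; im=cv2.imread('pics/wrist3.png')
# deck plane: white, uv region
m=(l[...,0]>.44)&(l[...,0]<.59)&(l[...,1]>-.28)&(l[...,1]<-.01)&(l[...,2]>.04)&(l[...,2]<.14)&(im.min(2)>110)
v,x=np.nonzero(m); m[:,:]&=True; P=l[m]; Q=P
for i in range(6):
    c=Q.mean(0); n=np.linalg.svd(Q-c,full_matrices=False)[2][2]; n*=np.sign(n[2]); Q=P[abs((P-c)@n)<.003]
print('deck n',n,'tilt',np.degrees(np.arctan2(-n[0],n[2])),'c',c,len(Q),Q.min(0),Q.max(0))
n0=np.array([-.5,0,.866]); h=(l-c)@n; s=(l-c)@np.array([.866,0,.5])
k=(h>.02)&(h<.045)&(abs(s)<.06)&(l[...,1]>-.28)&(l[...,1]<-.01)
N,lab,st,ce=cv2.connectedComponentsWithStats(k.astype(np.uint8))
for i in range(1,N):
    if st[i,4]>15:
        q=lab==i; L=l[q]; hh=h[q]; top=L[hh>np.percentile(hh,60)]
        print(ce[i].round(),st[i,4],'hmax',np.percentile(hh,97).round(4),'top mean',top.mean(0).round(4),'y ext',np.percentile(L[:,1],[3,97]).round(4),'u',np.percentile(L[:,0],[3,97]).round(4))
i=im[110:200,290:370]; cv2.imwrite('pics/crop3.png',cv2.resize(im[120:190,150:370],None,fx=3.5,fy=3.5,interpolation=cv2.INTER_CUBIC))
```

```text
deck n [-4.99637751e-01  7.59472272e-04  8.66234114e-01] tilt 29.976046236958506 c [ 0.49911648 -0.14770102  0.06881861] 8692 [ 0.46628403 -0.27999285  0.04855101] [ 0.58315395 -0.01006016  0.11716066]
[332. 157.] 747 hmax 0.0346 top mean [ 0.4948 -0.053   0.1051] y ext [-0.0699 -0.0384] u [0.4798 0.5055]
[182. 157.] 300 hmax 0.0419 top mean [ 0.486  -0.2386  0.1087] y ext [-0.2482 -0.2276] u [0.4812 0.5013]
[232. 157.] 283 hmax 0.0423 top mean [ 0.4861 -0.1766  0.1089] y ext [-0.1862 -0.1666] u [0.4811 0.5011]
[282. 157.] 282 hmax 0.0422 top mean [ 0.4861 -0.1147  0.1087] y ext [-0.1251 -0.1053] u [0.4813 0.501 ]
```

View pics/crop3.png

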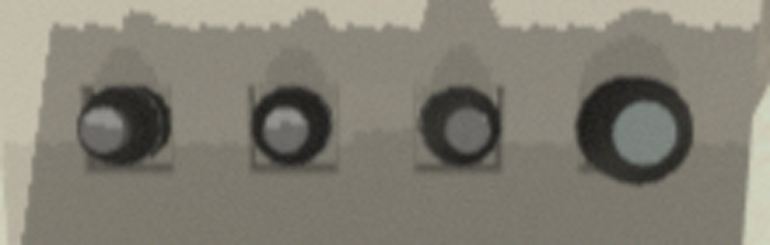

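Run:
```python
from h import *
B=np.stack([u,yc,z],1); l=np.load('/tmp/sceneW3.npy')@B
m=(l[...,0]>.5)&(l[...,0]<.68)&(l[...,1]>-.26)&(l[...,1]<-.03)&(l[...,2]>.15)&(l[...,2]<.27); P=l[m];Q=P
for i in range(6):
    c=Q.mean(0); n=np.linalg.svd(Q-c,full_matrices=False)[2][2]; n*=np.sign(n[0]); Q=P[abs((P-c)@n)<.003]
print('lid n',n,len(Q),'open',np.arctan2(n[0],n[2])+np.pi/6, 'yaw resid',np.degrees(np.arctan2(n[1],n[0])))
g=.498*u-.0537*yc+.0945*z
for b in (.10,.06): plan(g,Rt(30),b)
```

```text
lid n [0.79388479 0.00116862 0.60806708] 3934 open 1.4407710270527052 yaw resid 0.0843410282246047
turn [ 0.003 -0.049 -0.005] n 1 shift cm [16.8   9.27 -1.47] shift in present frame [16.9   9.19 -0.62] joints [  22.  -28.  -40.    7.  -51. -105.] t 9.35
turn [ 0.003 -0.049 -0.005] n 1 shift cm [20.8   9.27 -1.47] shift in present frame [20.89  9.17 -0.42] joints [  22.  -28.  -40.    7.  -51. -105.] t 9.35
```

```bash
python3 -m creep '[[0,-0.05,0,1,2,-0.4,56],[0,0,0,2.5,2.5,-0.4,56],[0,0,0,3,2.5,-0.4,56],[0,0,0,3,1.5,-0.3,56],[0,0,0,3,0.7,0,56],[0,0,0,2.8,0,0,56],[0,0,0,1.5,0,0,56],[0,0,0,0,0,0,56]]'
python3 -m creep '[[0,0,0,0,0,0,56],[0,0,0,0,0,0,56]]'
python3 - <<'E'
from h import *
g=.498*u-.0537*yc+.0945*z
for b in (.06,0): plan(g,Rt(30),b)
im,d,ci=cap('wrist'); cv2.imwrite('pics/w4.png',im); W=world(d,ci); np.savez('/tmp/w4.npz',W=W,im=im)
c=np.array([.49911648,-.147701,.06881861]);l=W@np.stack([u,yc,z],1); h=(l-c)@np.array([-.5,0,.866]); s=(l-c)@np.array([.866,0,.5])
k=(h>.029)&(h<.045)&(abs(s)<.06)&(l[...,1]>-.085)&(l[...,1]<-.02)
print('cup top',k.sum(),'s',np.percentile(s[k],[2,50,98]).round(4),'y',np.percentile(l[...,1][k],[2,50,98]).round(4),'h',np.percentile(h[k],[2,50,98]).round(4))
k=(h>.006)&(h<.045)&(abs(s)<.06)&(l[...,1]>-.085)&(l[...,1]<-.02)
print('head',k.sum(),'s',np.percentile(s[k],[2,50,98]).round(4),'y',np.percentile(l[...,1][k],[2,50,98]).round(4))
E
```

```text
time_s: 10.15
tcp_pos: [0.4717, 0.0126, 0.1836]
eef_rot: [2.5, 62.0, 12.3]
contact_force: [-0.4, -1.3, 0.4]
gripper_width: 0.0491
time_s: 10.35
tcp_pos: [0.4712, 0.0132, 0.1864]
eef_rot: [2.7, 61.6, 12.5]
contact_force: [0.1, 0.1, -0.4]
gripper_width: 0.0492
turn [ 0.003 -0.029 -0.027] n 1 shift cm [ 5.38  0.95 -1.92] shift in present frame [ 5.46  0.81 -1.76] joints [  31.  -14.  -58.   25.  -21. -132.] t 10.35
turn [ 0.003 -0.029 -0.027] n 1 shift cm [11.38  0.95 -1.92] shift in present frame [11.45  0.65 -1.59] joints [  31.  -14.  -58.   25.  -21. -132.] t 10.35
cup top 1579 s [-0.005   0.01    0.0254] y [-0.068  -0.0529 -0.0374] h [0.0309 0.0329 0.0345]
head 1882 s [-0.0068  0.0087  0.0259] y [-0.0696 -0.0531 -0.0365]
```

View pics/w4.png

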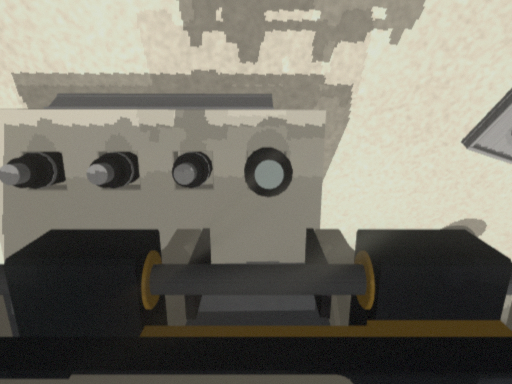

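Run:
```python
from h import *
g=.4965*u-.053*yc+.0944*z
for b in (.06,0): plan(g,Rt(22),b)
```

```text
turn [ 0.005  0.111 -0.027] n 1 shift cm [ 5.53  1.   -0.73] shift in present frame [ 5.44  0.86 -1.34] joints [  31.  -14.  -58.   25.  -21. -132.] t 10.4
turn [ 0.005  0.111 -0.027] n 1 shift cm [11.53  1.   -0.73] shift in present frame [11.4   0.7  -2.01] joints [  31.  -14.  -58.   25.  -21. -132.] t 10.4
```

```bash
python3 -m creep '[[0,0.11,-0.03,0,0,0,53],[0,0,0,1,0.5,-0.3,53],[0,0,0,2,0.5,-0.4,53],[0,0,0,1.5,0,0,53],[0,0,0,1,0,0,53],[0,0,0,0,0,0,53],[0,0,0,0,0,0,53]]'
python3 - <<'E'
from h import *
g=.4965*u-.053*yc+.0944*z; plan(g,Rt(22),0)
im,d,ci=cap('wrist'); W=world(d,ci)
c=np.array([.49911648,-.147701,.06881861]);l=W@np.stack([u,yc,z],1); h=(l-c)@np.array([-.5,0,.866]); s=(l-c)@np.array([.866,0,.5])
k=(h>.029)&(h<.045)&(abs(s)<.06)&(l[...,1]>-.085)&(l[...,1]<-.02)
print('cup top',k.sum(),'s',np.percentile(s[k],[2,50,98]).round(4),'y',np.percentile(l[...,1][k],[2,50,98]).round(4),'h',np.percentile(h[k],[2,50,98]).round(4))
E
```

```text
time_s: 11.1
tcp_pos: [0.4835, 0.0251, 0.133]
eef_rot: [-0.8, 67.9, 8.8]
contact_force: [-1.4, 0.1, 0.6]
gripper_width: 0.0464
turn [0.005 0.001 0.003] n 1 shift cm [ 6.03  0.04 -0.03] shift in present frame [ 6.03  0.06 -0.04] joints [  31.   -5.  -57.   26.  -19. -134.] t 11.1
cup top 2396 s [-0.0049  0.0101  0.0256] y [-0.0678 -0.0525 -0.0373] h [0.031  0.0328 0.0345]
```

```bash
python3 -m creep '[[0,0,0,1,0,0,53],[0,0,0,1.2,0,0,53],[0,0,0,0.8,0,0,53],[0,0,0,0,0,0,53],[0,0,0,0,0,0,53]]'
python3 - <<'E'
from h import *
g=.4965*u-.053*yc+.0944*z; plan(g,Rt(22),0); print(cur()[2]['joints'])
plan(g,Rt(19),0)
E
```

```text
time_s: 11.65
tcp_pos: [0.4977, 0.0253, 0.1088]
eef_rot: [-0.0, 68.5, 9.5]
contact_force: [-0.5, 0.5, 0.2]
gripper_width: 0.0466
turn [ 0.004 -0.008 -0.001] n 1 shift cm [ 3.27  0.25 -0.42] shift in present frame [ 3.27  0.25 -0.39] joints [  28.   -1.  -58.   29.  -14. -136.] t 11.65
[  28.04696247   -0.87723626  -58.18773373   29.08126557  -13.88530706
 -135.65663331]
turn [ 0.004  0.044 -0.001] n 1 shift cm [ 3.29  0.25 -0.35] shift in present frame [ 3.27  0.25 -0.49] joints [  28.   -1.  -58.   29.  -14. -136.] t 11.65
```

```bash
python3 -m creep '[[0,0.079,0,0,0,0,53],[0,0,0,0,0.1,0.0,53],[0,0,0,0,0.1,0,53]]'
python3 - <<'E'
from h import *
g=.4965*u-.053*yc+.0944*z; plan(g,Rt(17),0); print(cur()[2]['joints'])
E
```

```text
time_s: 11.95
tcp_pos: [0.5004, 0.0262, 0.1105]
eef_rot: [-0.7, 72.0, 8.7]
contact_force: [0.5, -0.4, 0.2]
gripper_width: 0.0463
turn [0.004 0.017 0.003] n 1 shift cm [ 3.38  0.2  -0.62] shift in present frame [ 3.37  0.21 -0.67] joints [  30.    1.  -51.   17.  -22. -125.] t 11.95
[  29.69185175    0.8064589   -51.11727755   17.0578863   -22.09909794
 -125.13962692]
```

```bash
python3 -m creep '[[0,0,0,0,0.1,-0.35,53],[0,0,0,0.3,0.1,-0.3,53],[0,0,0,1,0,0,53],[0,0,0,0.8,0,0,53],[0,0,0,0,0,0,53],[0,0,0,0,0,0,53]]'
python3 - <<'E'
from h import *
g=.4965*u-.053*yc+.0944*z; plan(g,Rt(18),0); print(cur()[2]['joints'],cur()[2]['contact_force'])
im,d,ci=cap('wrist'); cv2.imwrite('pics/w5.png',im)
E
```

```text
time_s: 12.55
tcp_pos: [0.4981, 0.0267, 0.0872]
eef_rot: [-0.9, 72.3, 8.6]
contact_force: [-0.4, 0.1, -0.6]
gripper_width: 0.0466
turn [ 0.004 -0.005  0.004] n 1 shift cm [1.22 0.11 0.28] shift in present frame [1.22 0.11 0.29] joints [  29.    3.  -54.   21.  -17. -129.] t 12.55
[  29.14508889    2.94532876  -54.29522542   21.2137145   -17.18018549
 -129.11400331] [-0.38383462  0.06561928 -0.63149946]
```

View pics/w5.png

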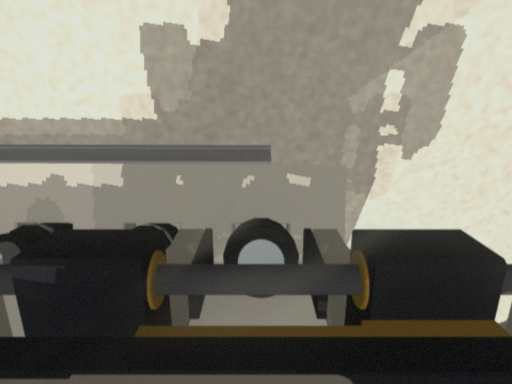

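Eyepiece at (261,258), centred between the finger pads (210 and 305). I'll finish the descent and grip.

```bash
python3 -m creep '[[0,0,0,0.6,0.1,0.15,53],[0,0,0,0.6,0,0.15,53],[0,0,0,0,0,0,53],[0,0,0,0,0,0,20],[0,0,0,0,0,0,20],[0,0,0,0,0,0,20],[0,0,0,0,0,0,20]]' 25
python3 - <<'E'
from h import *
g=.4965*u-.053*yc+.0944*z; plan(g,Rt(18),0); p,Rm,s=cur(); print(s['joints'].round(),s['contact_force'],s['gripper_width'])
n=-.5*u+.866*z; print('normal in tool',(Rm.T@n).round(3),'up in tool',(Rm.T@z).round(3))
E
```

```text
time_s: 13.3
tcp_pos: [0.5049, 0.0291, 0.077]
eef_rot: [-0.8, 72.2, 8.7]
contact_force: [0.5, 0.0, -2.1]
gripper_width: 0.0373
turn [ 0.003 -0.004  0.003] n 1 shift cm [ 0.02 -0.01 -0.07] shift in present frame [ 0.02 -0.01 -0.07] joints [  28.    5.  -55.   24.  -15. -131.] t 13.3
[  28.    5.  -55.   24.  -15. -131.] [ 0.49521453  0.01207275 -2.05613703] 0.03734621038647951
normal in tool [-0.977 -0.002 -0.212] up in tool [-0.952 -0.004  0.305]
```

```bash
python3 -m creep '[[0,0,0,-0.5,0,-0.11,20],[0,0,0,-0.8,0,-0.17,20],[0,0,0,-0.8,0,-0.17,20],[0,0,0,-0.8,0,-0.17,20],[0,0,0,-0.8,0,-0.15,20],[0,0,0,-0.8,0,-0.1,20],[0,0,0,-0.5,0,0,20]]'
python3 - <<'E'
from h import *
p,Rm,s=cur(); print(s['joints'].round(),s['contact_force'],s['gripper_width'],p, (p-[.5049,.0291,.077])@np.stack([u,yc,z],1))
E
```

```text
time_s: 14.0
tcp_pos: [0.4816, 0.0256, 0.123]
eef_rot: [-0.7, 72.2, 8.8]
contact_force: [1.5, -0.5, -2.0]
gripper_width: 0.0375
[  31.   -2.  -52.   16.  -25. -126.] [ 1.53903717 -0.53967509 -2.0490633 ] 0.0374771741021042 [0.48155458 0.02561904 0.12295601] [-0.0236011   0.00033751  0.04595601]
```

```bash
python3 -m creep '[[0,0,0,-1.9,0,0.5,20],[0,0,0,-2.9,0,0.8,20],[0,0,0,-2.9,0,0.6,20],[0,0,0,-1.9,0,0.2,20],[0,0,0,0,0,0,20],[0,0,0,0,0,0,20]]'
cat >> h.py <<'E'
def cupfit(save=None):
    p,Rm,s=cur(); im,d,ci=cap('wrist'); W=world(d,ci)
    if save: cv2.imwrite(save,im)
    L=(W-p)@Rm  # tool frame
    k=(abs(L[...,1])<.0145)&(L[...,0]>-.05)&(L[...,0]<-.015)&(abs(L[...,2])<.03)&(d>0)
    Q=P=L[k]
    if len(P)<50: print('few',len(P)); return
    for i in range(6):
        c=Q.mean(0); n=np.linalg.svd(Q-c,full_matrices=False)[2][2]; n*=-np.sign(n[0]); Q=P[abs((P-c)@n)<.002]
    n_w=Rm@n; print('cup: n',len(Q),'of',len(P),'centre tool',c.round(4),'extent',np.ptp(Q,0).round(3),'axis tool',n.round(3),'deg about y',np.degrees(np.arctan2(n[2],-n[0])).round(1),'world tilt',np.degrees(np.arccos(n_w[2])).round(1),n_w.round(3))
E
python3 - <<'E'
from h import *
p,Rm,s=cur(); print(s['joints'].round(),s['gripper_width'],p)
cupfit('pics/w6.png')
im,d,ci=cap('scene'); W=world(d,ci)
for m in r.masks_of('tray','scene'):
    q=m['pixels']&(d>0)&(W[...,2]<.022); P=W[q]; rc=cv2.minAreaRect((P[:,:2]*1000).astype(np.float32)); print('tray',round(m['score'],2),np.round(m['rect']),np.median(P,0).round(3),rc)
    np.save('/tmp/tr_%d.npy'%(P[:,0].mean()*1000),P)
for m in r.masks_of('spare_eyepiece_center','scene'):
    P=W[m['pixels']&(d>0)]; T=P[P[:,2]>.045]; print('spare',m['score'],m['rect'],T.mean(0).round(4),np.ptp(T,0).round(3))
    break
E
```

```text
time_s: 14.6
tcp_pos: [0.4722, 0.0244, 0.2197]
eef_rot: [-0.6, 72.2, 8.8]
contact_force: [-0.4, -1.2, -2.1]
gripper_width: 0.0374
[  33.  -11.  -42.   11.  -43. -120.] 0.03743270593300754 [0.47219863 0.02439296 0.21971309]
cup: n 2344 of 2726 centre tool [-0.0265  0.     -0.0072] extent [0.012 0.029 0.033] axis tool [-0.964 -0.005 -0.267] deg about y -15.5 world tilt 33.3 [-0.541 -0.092  0.836]
tray 0.84 [302. 261. 378. 318.] [0.432 0.324 0.007] ((436.02490234375, 309.5093994140625), (121.02232360839844, 152.000732421875), 80.29541778564453)
tray 0.76 [346. 215. 414. 258.] [0.22  0.274 0.007] ((213.61318969726562, 268.90185546875), (124.83152770996094, 166.14547729492188), 78.5519027709961)
tray 0.73 [253. 170. 285. 199.] [ 0.284 -0.107  0.007] ((306.159423828125, -127.72994995117188), (167.5247039794922, 109.94956970214844), 0.45654943585395813)<stdin>:9: RuntimeWarning: Mean of empty slice.
  ret = um.true_divide(
Traceback (most recent call last):
ValueError: zero-size array to reduction operation maximum which has no identity
```

Run:
```python
from h import *
from scipy.ndimage import binary_fill_holes
for n,x0 in (('top',(110,165,173,237)),('scene',(300,378,260,323))):
    W=np.load(f'/tmp/{n}W.npy'); im=cv2.imread(f'pics/{n}0.png')
    g=cv2.cvtColor(im,cv2.COLOR_BGR2HSV); 
    r0=(slice(x0[2]-8,x0[3]+8),slice(x0[0]-8,x0[1]+8))
    w=W[r0]; k=(w[...,2]>.0085)&(w[...,2]<.02)   # rim by height
    P=w[k]; hull=P[:,:2]
    # robust: keep points within 12cm of the centre
    c=np.array([.433,.312]); hull=hull[(abs(hull-c)<.1).all(1)]
    rc=cv2.minAreaRect((hull*1000).astype(np.float32)); print(n,len(hull),rc,'z',np.median(P[:,2]))
    t=w[(w[...,2]>.05)&(w[...,2]<.062)&(np.hypot(w[...,0]-.47,w[...,1]-.305)<.05)]; print(' spare top',t.mean(0),np.ptp(t,0))
    e=(g[r0][...,2]); f=w[(w[...,2]<.0075)&(w[...,2]>.001)]; print(' floor med',np.median(w[20:50,20:45,2]))
```

```text
top 398 ((435.469970703125, 311.8604736328125), (111.4504165649414, 149.52706909179688), 80.38489532470703) z 0.012877170288130069
 spare top [0.47001358 0.30037052 0.05400224] [0.03590748 0.03546941 0.00913775]
 floor med 0.0052945261316533765
scene 634 ((436.782958984375, 314.3351135253906), (111.28422546386719, 152.3346405029297), 80.42728424072266) z 0.01393087620260558
 spare top [0.47367479 0.30425255 0.05545243] [0.03482834 0.0359471  0.00949918]
 floor med 0.009871085002365554
```

```bash
cat >> h.py <<'E'
FT=np.array([.0217,.0003,.0062]); TF=np.array([.4015,.319,.004])
def place(h):
    Rm=Rt(-15.5,1,np.radians(35)); plan(TF+[0,0,h]-Rm@FT,Rm,r.hold_point_z)
E
python3 - <<'E'
from h import *
place(.09); place(.0)
E
```

```text
turn [-0.452  0.568  0.013] n 5 shift cm [ 6.85 28.17 13.45] shift in present frame [ 8.93 30.27 -5.07] joints [  33.  -10.  -42.   11.  -43. -120.] t 14.8
turn [-0.452  0.568  0.013] n 5 shift cm [15.52 28.17 15.86] shift in present frame [17.51 30.31 -7.8 ] joints [  33.  -10.  -42.   11.  -43. -120.] t 14.8
```

```bash
python3 -m creep '[[0,0,0,0,2,-0.5,20],[0,0,0,0,3.8,-0.8,20],[0,0,0,0,4.4,-0.8,20],[0,0,0,0,4.4,-0.8,20],[0,0,0,0,4.4,-0.8,20],[0,0,0,0,4.4,-0.8,20],[0,0,0,0,3.9,-0.5,20],[0,0,0,0,2.5,0,20]]'
python3 -m creep '[[-0.075,0.095,0,0,0.5,0,20],[-0.075,0.095,0,0,0,0,20],[-0.075,0.095,0,0,0,0,20],[-0.075,0.095,0,0,0,0,20],[-0.075,0.095,0,0,0,0,20],[-0.075,0.095,0,0,0,0,20],[0,0,0,0,0,0,20],[0,0,0,0,0,0,20]]'
python3 - <<'E'
from h import *
place(.06); cupfit('pics/w7.png'); print(cur()[2]['gripper_width'])
E
```

```text
time_s: 15.6
tcp_pos: [0.3755, 0.3128, 0.2024]
eef_rot: [-1.0, 72.2, 8.6]
contact_force: [0.9, 0.8, -1.2]
gripper_width: 0.0374
time_s: 16.4
tcp_pos: [0.3767, 0.3145, 0.2016]
eef_rot: [-176.3, 74.7, -142.1]
contact_force: [-0.2, -0.5, -0.6]
gripper_width: 0.0374
turn [-0.016  0.004  0.013] n 1 shift cm [10.47 -1.09  5.27] shift in present frame [10.51 -0.86  5.24] joints [  58.   14.  -11.   -5.  -79. -112.] t 16.4
cup: n 2335 of 2710 centre tool [-0.0263  0.0001 -0.0069] extent [0.012 0.029 0.033] axis tool [-0.963 -0.006 -0.268] deg about y -15.5 world tilt 0.7 [-0.01   0.006  1.   ]
0.037521420787543905
```

Eyepiece is upright within 0.7°. I'll move over the spot and descend.

```bash
python3 -m creep '[[-0.016,0.004,0.013,1.5,-0.5,1,20],[0,0,0,2.4,-0.4,1.3,20],[0,0,0,2.4,-0.2,1.3,20],[0,0,0,2.2,0,1,20],[0,0,0,1.5,0,0.6,20],[0,0,0,0.5,0,0.1,20],[0,0,0,0,0,0,20],[0,0,0,0,0,0,20]]'
python3 - <<'E'
from h import *
place(.01);place(0); cupfit('pics/w8.png'); s=cur()[2]; print(s['gripper_width'],s['contact_force'])
ci=r.camera_info('scene'); im,d,_=cap('scene'); W=world(d,ci); cv2.imwrite('pics/s8.png',cv2.resize(im[230:340,270:400],None,fx=4,fy=4,interpolation=cv2.INTER_CUBIC))
E
```

```text
time_s: 17.25
tcp_pos: [0.4018, 0.3192, 0.0893]
eef_rot: [179.7, 74.7, -145.2]
contact_force: [0.0, -0.3, -1.8]
gripper_width: 0.0373
turn [ 0.003  0.004 -0.001] n 1 shift cm [ 5.1  -0.03  1.36] shift in present frame [ 5.1  -0.04  1.34] joints [  56.   22.  -16.   -6.  -66. -108.] t 17.25
turn [ 0.003  0.004 -0.001] n 1 shift cm [ 6.06 -0.03  1.63] shift in present frame [ 6.07 -0.04  1.61] joints [  56.   22.  -16.   -6.  -66. -108.] t 17.25
cup: n 2333 of 2712 centre tool [-0.0263  0.0001 -0.0068] extent [0.012 0.029 0.033] axis tool [-0.964 -0.004 -0.267] deg about y -15.5 world tilt 0.4 [-0.    -0.007  1.   ]
0.03779123354472859 [-0.50031465 -0.33897916 -1.7031799 ]
```

View pics/s8.png

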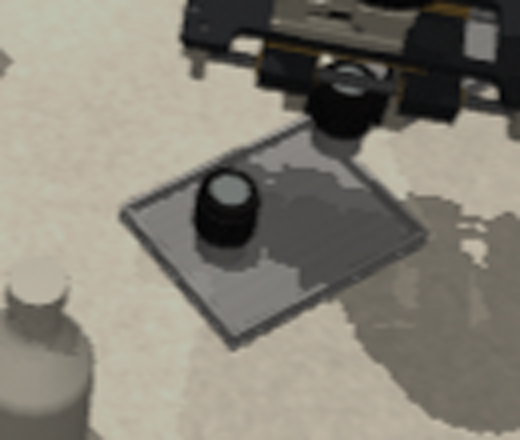

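The eyepiece hangs upright at (348,100), above the empty end of the tray; the spare is at (227,205). I'll go straight down, slowly at the end.

```bash
python3 -m creep '[[0,0,0,1,0,0.28,20],[0,0,0,1.4,0,0.38,20],[0,0,0,1.4,0,0.38,20],[0,0,0,0.9,0,0.25,20],[0,0,0,0.5,0,0.13,20],[0,0,0,0.2,0,0.05,20],[0,0,0,0,0,0,20],[0,0,0,0,0,0,20]]'
python3 -m creep '[[0,0,0,0.1,0,0.03,20],[0,0,0,0.1,0,0.03,20],[0,0,0,0,0,0,20]]'
python3 - <<'E'
from h import *
place(0); cupfit(); s=cur()[2]; print(s['contact_force'])
E
```

```text
time_s: 18.15
tcp_pos: [0.4017, 0.319, 0.0325]
eef_rot: [179.7, 74.6, -145.1]
contact_force: [-0.1, -0.2, -1.4]
gripper_width: 0.0377
time_s: 18.45
tcp_pos: [0.4015, 0.3188, 0.0302]
eef_rot: [179.7, 74.6, -145.2]
contact_force: [-0.8, -0.3, -1.5]
gripper_width: 0.037
turn [ 0.003  0.002 -0.001] n 1 shift cm [ 0.35 -0.01  0.09] shift in present frame [ 0.35 -0.02  0.09] joints [  56.   27.  -18.   -6.  -60. -107.] t 18.45
cup: n 2335 of 2715 centre tool [-0.0262  0.0002 -0.0068] extent [0.011 0.029 0.033] axis tool [-0.964 -0.006 -0.267] deg about y -15.5 world tilt 0.4 [ 0.003 -0.007  1.   ]
[-0.32929173 -0.73230581 -1.89670863]
```

```bash
for i in 1 2; do python3 -m creep '[[0,0,0,0.1,0,0.03,20],[0,0,0,0,0,0,20],[0,0,0,0,0,0,20]]'; done
python3 -m creep '[[0,0,0,0.05,0,0.01,20],[0,0,0,0,0,0,20]]'
```

```text
time_s: 18.8
tcp_pos: [0.4015, 0.3188, 0.029]
eef_rot: [179.7, 74.6, -145.1]
contact_force: [-0.7, -0.1, -1.5]
gripper_width: 0.0374
time_s: 19.1
tcp_pos: [0.4015, 0.3188, 0.0279]
eef_rot: [179.7, 74.6, -145.1]
contact_force: [0.6, -0.0, -1.9]
gripper_width: 0.0373
time_s: 19.3
tcp_pos: [0.4015, 0.3188, 0.0274]
eef_rot: [179.7, 74.6, -145.1]
contact_force: [-0.3, -0.8, -1.3]
gripper_width: 0.0374
```

```bash
for i in 1 2 3; do python3 -m creep '[[0,0,0,0.05,0,0.013,20],[0,0,0,0,0,0,20],[0,0,0,0,0,0,20]]' | grep -E 'pos|contact'; done
```

```text
tcp_pos: [0.4015, 0.3188, 0.027]
contact_force: [-0.2, 0.2, -0.9]
tcp_pos: [0.4016, 0.3189, 0.0267]
contact_force: [0.6, 0.0, 2.1]
tcp_pos: [0.4017, 0.3189, 0.0266]
contact_force: [-1.4, -0.3, 6.7]
```

```bash
python3 -m creep '[[0,0,0,-0.03,0,-0.008,20],[0,0,0,0,0,0,43],[0,0,0,0,0,0,46],[0,0,0,0,0,0,55],[0,0,0,0,0,0,60],[0,0,0,0,0,0,60],[0,0,0,0,0,0,60],[0,0,0,0,0,0,60]]'
python3 -m creep '[[0,0,0,-0.5,0,-0.14,60],[0,0,0,-1.5,0,-0.4,60],[0,0,0,-2.9,0,-0.8,60],[0,0,0,-3.8,0,-1,60],[0,0,0,-3.8,0,-1,60],[0,0,0,-2.5,0,-0.8,60],[0,0,0,0,0,0,60]]'
python3 - <<'E'
from h import *
im,d,ci=cap('scene'); W=world(d,ci); cv2.imwrite('pics/s9.png',cv2.resize(im[230:340,270:400],None,fx=4,fy=4,interpolation=cv2.INTER_CUBIC))
for m in r.masks_of('eyepiece_center','scene'):
    P=W[m['pixels']&(d>0)]; print(round(m['score'],2),m['rect'],P.max(0).round(3)); T=P[(P[:,2]>.049)&(P[:,2]<.065)]
    if len(T): print(T.mean(0).round(4))
E
```

```text
time_s: 21.0
tcp_pos: [0.4015, 0.3188, 0.0261]
eef_rot: [179.7, 74.6, -145.1]
contact_force: [0.1, -1.0, -0.1]
gripper_width: 0.0521
time_s: 21.7
tcp_pos: [0.4031, 0.32, 0.1864]
eef_rot: [179.3, 75.0, -145.5]
contact_force: [-0.6, -0.8, -0.1]
gripper_width: 0.0523
0.69 [341.4, 262.9, 361.8, 286.9] [0.424 0.343 0.06 ]
[0.4063 0.3249 0.0551]
```

View pics/s9.png

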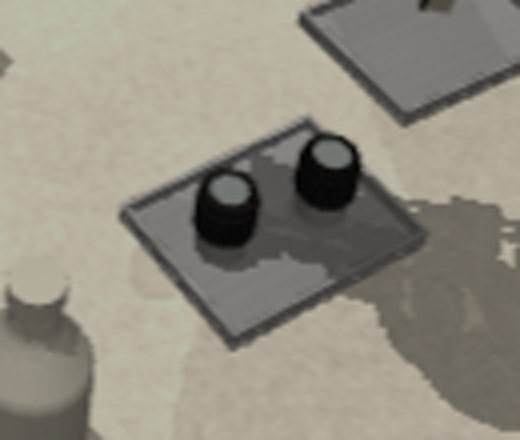

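Both eyepieces stand upright in the tray: the placed one at (328,170), the spare at (227,205). Next I'll check the lid angle and plan the return to the tab.

Run:
```python
from h import *
B=np.stack([u,yc,z],1); im,d,ci=cap('scene'); l=world(d,ci)@B
m=(l[...,0]>.5)&(l[...,0]<.68)&(l[...,1]>-.26)&(l[...,1]<-.03)&(l[...,2]>.15)&(l[...,2]<.27)&(d>0); P=l[m];Q=P
for i in range(6):
    c=Q.mean(0); n=np.linalg.svd(Q-c,full_matrices=False)[2][2]; n*=np.sign(n[0]); Q=P[abs((P-c)@n)<.003]
print('lid open',np.arctan2(n[0],n[2])+np.pi/6,len(Q))
im,d,ci=cap('top'); print(px([.52,-.06,.27],ci)); lt=world(d,ci)@B
m=(im.max(2)<70)&(abs(lt[...,1]+.1455)<.013)&(lt[...,0]>.43)&(lt[...,0]<.56)&(lt[...,2]>.2); print('tab top view',m.sum(),np.percentile(lt[m],[5,50,95],axis=0).round(3) if m.any() else '')
m=(im.max(2)<70)&(abs(lt[...,1]+.1455)<.013)&(lt[...,0]>.43)&(lt[...,0]<.56)&(lt[...,2]>.2)
p,Rm,s=cur(); print(p,s['joints'].round())
R2=Rt(10); plan([.401,-.083,.317],R2,r.hold_point_z)
plan([.5232,-.0619,.249],R2,r.hold_point_z)
```

```text
lid open 1.4403212677408945 3945
(np.float64(284.22739084905044), np.float64(152.66168189319984))
tab top view 260 [[ 0.492 -0.156  0.237]
 [ 0.512 -0.145  0.258]
 [ 0.553 -0.134  0.276]]
[0.40109712 0.31813109 0.18109892] [  56.   17.  -10.   -6.  -77. -109.]
turn [ 0.454 -0.437  0.021] n 5 shift cm [-14.51 -39.58  -4.03] shift in present frame [ -6.97 -32.79 -25.89] joints [  56.   17.  -10.   -6.  -77. -109.] t 21.9
turn [ 0.454 -0.437  0.021] n 5 shift cm [ -5.66 -39.48   7.  ] shift in present frame [ -3.41 -38.1  -13.27] joints [  56.   17.  -10.   -6.  -77. -109.] t 21.9
```

```bash
python3 -m creep '[[0.09,-0.087,0.004,-2.5,0,0,50],[0.09,-0.087,0.004,-3,0,0,50],[0.09,-0.087,0.004,-3,0,0,50],[0.09,-0.087,0.004,-3,0,0,50],[0.09,-0.087,0.004,-2.5,0,0,50],[0,0,0,0,0,0,50]]'
python3 - <<'E'
from h import *
plan([.401,-.083,.317],Rt(10),r.hold_point_z)
E
```

```text
time_s: 22.5
tcp_pos: [0.4109, 0.3277, 0.3232]
eef_rot: [1.3, 79.7, 10.7]
contact_force: [0.7, -0.1, -0.2]
gripper_width: 0.044
turn [ 0.002  0.005 -0.004] n 1 shift cm [ -0.72 -40.37  -7.6 ] shift in present frame [ -0.93 -40.36  -7.68] joints [  66.   -2.  -19.    9.  -68. -150.] t 22.5
```

```bash
python3 -m creep '[[0,0,0,0,-2.5,-1,50],[0,0,0,-0.2,-4,-1,50],[0,0,0,-0.2,-4.6,-1,50],[0,0,0,-0.2,-4.6,-1,50],[0,0,0,-0.1,-4.6,-1,50],[0,0,0,0,-4.6,-1,50],[0,0,0,0,-4.6,-0.7,50],[0,0,0,0,-4.6,-0.5,50]]'
python3 -m creep '[[0,0,0,0,-4,-0.2,50],[0,0,0,0,-2,0,50],[0,0,0,0,0,0,50],[0,0,0,0,0,0,50]]'
python3 - <<'E'
from h import *
plan([.5232,-.0619,.249],Rt(10),r.hold_point_z); plan(np.array([.5232,-.0619,.249])-.06*Rt(10)[:,0],Rt(10),r.hold_point_z)
p,Rm,s=cur();im,d,ci=cap('wrist'); cv2.imwrite('pics/w10.png',im)
l=world(d,ci)@np.stack([u,yc,z],1); m=(im.max(2)<75)&(abs(l[...,1]+.1455)<.02)&(l[...,0]>.45)&(l[...,0]<.56)&(l[...,2]>.2)&(d>0); print('tab',m.sum(),np.percentile(l[m],[3,50,97],axis=0).round(3) if m.any() else '')
E
```

```text
time_s: 23.3
tcp_pos: [0.3956, -0.022, 0.3138]
eef_rot: [-0.0, 80.2, 9.7]
contact_force: [1.2, 1.1, 0.2]
gripper_width: 0.044
time_s: 23.7
tcp_pos: [0.4044, -0.0804, 0.3131]
eef_rot: [-0.0, 80.2, 9.4]
contact_force: [-0.2, 0.4, -1.1]
gripper_width: 0.0439
turn [ 0.002 -0.004 -0.   ] n 1 shift cm [ 8.4  -0.09 10.73] shift in present frame [ 8.36 -0.12 10.76] joints [ 18. -15. -27.   2. -68. -99.] t 23.7
turn [ 0.002 -0.004 -0.   ] n 1 shift cm [ 2.4  -0.09 10.73] shift in present frame [ 2.36 -0.12 10.74] joints [ 18. -15. -27.   2. -68. -99.] t 23.7
tab 865 [[ 0.492 -0.156  0.227]
 [ 0.505 -0.143  0.236]
 [ 0.513 -0.131  0.268]]
```

```bash
python3 -m creep '[[0,0,0,0.4,0,2,50],[0,0,0,0.5,0,3,50],[0,0,0,0.5,-0.1,3,50],[0,0,0,0.5,0,2,50],[0,0,0,1.5,0,0.7,50],[0,0,0,2,0,0,50],[0,0,0,2,0,0,50],[0,0,0,1,0,0,50]]'
python3 -m creep '[[0,0,0,0,0,0,50],[0,0,0,0,0,0,10],[0,0,0,0,0,0,10],[0,0,0,0,0,0,10]]' 15
python3 - <<'E'
from h import *
p,Rm,s=cur(); print(p,s['contact_force'],s['gripper_width'])
g=(p-Rm[:,0]*r.hold_point_z); G=np.array([g@u,g[2]])
H=np.array([.5835,.1195]); d=G-H; print('rad',np.hypot(*d),'vs .165')
# fit hinge using two grip poses on same tab point: closed grasp earlier
prev=G
for k in range(1,27):
    th=k*.0555; c,s_=np.cos(th),np.sin(th); q=H+np.array([c*d[0]-s_*d[1],s_*d[0]+c*d[1]])
    D=(q-prev)[0]*u+(q-prev)[1]*z; print(k,(Rm.T@D*100).round(2).tolist(),q.round(3)); prev=q
E
```

```text
time_s: 24.55
tcp_pos: [0.5224, -0.0596, 0.2478]
eef_rot: [0.0, 80.3, 9.7]
contact_force: [-0.2, 0.8, -0.6]
gripper_width: 0.0438
time_s: 24.95
tcp_pos: [0.5235, -0.061, 0.2512]
eef_rot: [-0.1, 80.0, 9.4]
contact_force: [3.4, -8.9, -1.2]
gripper_width: 0.0253
[ 0.52349621 -0.0610053   0.25121414] [ 3.43576954 -8.85456032 -1.17034257] 0.025282868144273156
rad 0.17020798292333286 vs .165
1 [0.32, 0.0, -0.89] [0.495 0.265]
2 [0.37, 0.0, -0.87] [0.487 0.26 ]
3 [0.41, 0.0, -0.85] [0.48  0.254]
4 [0.46, 0.0, -0.82] [0.472 0.248]
5 [0.51, 0.0, -0.8] [0.465 0.242]
6 [0.55, 0.0, -0.77] [0.459 0.235]
7 [0.59, 0.0, -0.74] [0.453 0.228]
8 [0.63, 0.0, -0.7] [0.447 0.221]
9 [0.67, 0.0, -0.67] [0.441 0.213]
10 [0.7, 0.0, -0.63] [0.436 0.205]
11 [0.74, 0.0, -0.59] [0.432 0.197]
12 [0.77, 0.0, -0.55] [0.428 0.188]
13 [0.8, 0.0, -0.5] [0.424 0.179]
14 [0.83, 0.0, -0.46] [0.421 0.171]
15 [0.85, 0.0, -0.41] [0.419 0.161]
16 [0.87, 0.0, -0.36] [0.416 0.152]
17 [0.89, 0.0, -0.32] [0.415 0.143]
18 [0.91, 0.0, -0.27] [0.414 0.134]
19 [0.92, 0.0, -0.21] [0.413 0.124]
20 [0.93, 0.0, -0.16] [0.413 0.115]
21 [0.94, 0.0, -0.11] [0.414 0.105]
22 [0.94, -0.0, -0.06] [0.415 0.096]
23 [0.94, -0.0, -0.01] [0.417 0.086]
24 [0.94, -0.0, 0.05] [0.419 0.077]
25 [0.94, -0.0, 0.1] [0.421 0.068]
26 [0.93, -0.0, 0.15] [0.424 0.059]
```

```bash
python3 -m creep '[[0,0,0,0.1,-0.1,-0.3,10],[0,0,0,0.37,0,-0.91,10],[0,0,0,0.42,0,-0.88,10],[0,0,0,0.47,0,-0.86,10],[0,0,0,0.52,0,-0.83,10],[0,0,0,0.57,0,-0.8,10],[0,0,0,0.61,0,-0.76,10],[0,0,0,0.66,0,-0.73,10]]'
python3 -m creep '[[0,0,0,0.7,0,-0.69,10],[0,0,0,0.74,0,-0.65,10],[0,0,0,0.77,0,-0.6,10],[0,0,0,0.8,0,-0.56,10]]'
```

```text
time_s: 25.75
tcp_pos: [0.4701, -0.0707, 0.2023]
eef_rot: [0.1, 80.1, 9.6]
contact_force: [0.9, 4.6, 0.3]
gripper_width: 0.0239
time_s: 26.15
tcp_pos: [0.4513, -0.0738, 0.1684]
eef_rot: [0.1, 80.0, 9.6]
contact_force: [2.7, 5.4, 0.5]
gripper_width: 0.0237
```

```bash
python3 -m creep '[[0,0,0,0.84,0.04,-0.51,10],[0,0,0,0.86,0,-0.46,10],[0,0,0,0.89,0,-0.41,10],[0,0,0,0.91,0,-0.36,10],[0,0,0,0.93,0,-0.3,10],[0,0,0,0.95,0,-0.25,10],[0,0,0,0.96,0,-0.19,10],[0,0,0,0.97,0,-0.14,10]]'
python3 -m creep '[[0,0,0,0.98,0,-0.08,10],[0,0,0,0.98,0,-0.02,10],[0,0,0,0.98,0,0.03,10],[0,0,0,0.97,0,0.09,10],[0,0,0,0.6,0,0.09,10],[0,0,0,0.3,0,0.05,10],[0,0,0,0,0,0,10]]'
```

```text
time_s: 26.95
tcp_pos: [0.4385, -0.0759, 0.0918]
eef_rot: [-0.1, 80.1, 9.5]
contact_force: [1.2, 4.7, 2.3]
gripper_width: 0.0241
time_s: 27.65
tcp_pos: [0.4482, -0.0743, 0.045]
eef_rot: [-0.1, 80.1, 9.4]
contact_force: [1.9, 4.7, -0.6]
gripper_width: 0.0239
```

```bash
for i in 1 2 3 4; do python3 -m creep '[[0,0,0,0.15,0,0.03,10],[0,0,0,0,0,0,10]]' | grep -E 'pos|contact'; done
```

```text
tcp_pos: [0.4485, -0.0743, 0.044]
contact_force: [1.8, 4.5, -1.9]
tcp_pos: [0.4491, -0.0742, 0.0426]
contact_force: [-0.1, 3.4, -0.2]
tcp_pos: [0.4495, -0.0741, 0.0415]
contact_force: [-3.4, 5.0, 9.2]
tcp_pos: [0.4501, -0.074, 0.0403]
contact_force: [-6.3, 6.0, 15.9]
```

```bash
python3 -m creep '[[0,0,0,0,0,0,25],[0,0,0,0,0,0,50],[0,0,0,0,0,0,50],[0,0,0,0,0,0,50],[0,0,0,0,0,0,50],[0,0,0,-1,0,0,50],[0,0,0,-2,0,0,50],[0,0,0,-3,0,0,50]]'
python3 -m creep '[[0,0,0,-3,0,-2,50],[0,0,0,-3,0,-3,50],[0,0,0,-3,0,-3,50],[0,0,0,-3,-3,-3,50],[0,0,0,0,-4,-3,50],[0,0,0,0,-4,-1,50],[0,0,0,0,0,0,50],[0,0,0,0,0,0,50]]'
python3 - <<'E'
from h import *
B=np.stack([u,yc,z],1)
print(cur()[0],cur()[2]['contact_force'])
ims=[]
for n in ('scene','top'):
    im,d,ci=cap(n); W=world(d,ci); l=W@B
    m=(l[...,0]>.42)&(l[...,0]<.59)&(l[...,1]>-.27)&(l[...,1]<-.02)&(l[...,2]>.08)&(l[...,2]<.18)&(d>0); P=l[m];Q=P
    for i in range(6):
        c=Q.mean(0); nn=np.linalg.svd(Q-c,full_matrices=False)[2][2]; nn*=np.sign(nn[2]); Q=P[abs((P-c)@nn)<.003]
    print(n,'lid open',np.arctan2(nn[0],nn[2])+np.pi/6,len(Q),len(P))
    W0=np.load(f'/tmp/{n}W.npy')@B; P=W0[(W0[...,0]>.42)&(W0[...,0]<.59)&(W0[...,1]>-.27)&(W0[...,1]<-.02)&(W0[...,2]>.08)&(W0[...,2]<.18)];Q=P
    for i in range(6):
        c=Q.mean(0); nn=np.linalg.svd(Q-c,full_matrices=False)[2][2]; nn*=np.sign(nn[2]); Q=P[abs((P-c)@nn)<.003]
    print('  at start',np.arctan2(nn[0],nn[2])+np.pi/6)
    for q in ['eyepiece_center','slide_box','wash_bottle','jar']:
        for k in r.masks_of(q,n): P=W[k['pixels']&(d>0)]; print(q,round(k['score'],2),np.round(k['rect']).tolist(),np.median(P,0).round(3))
    ims.append(im)
cv2.imwrite('pics/end.png',cv2.resize(np.vstack(ims),None,fx=.78,fy=.78))
E
```

```text
time_s: 29.25
tcp_pos: [0.4387, -0.076, 0.098]
eef_rot: [-0.2, 80.3, 9.3]
contact_force: [1.5, 0.7, -0.6]
gripper_width: 0.0439
time_s: 30.05
tcp_pos: [0.2949, -0.206, 0.1905]
eef_rot: [0.1, 80.2, 9.3]
contact_force: [0.1, 0.4, 0.5]
gripper_width: 0.0436
[ 0.29494172 -0.20603835  0.19052035] [0.09960033 0.42307428 0.52616013]
scene lid open 0.3166467472173572 339 2932
  at start 0.33199949148254937
eyepiece_center 0.57 [344.0, 265.0, 359.0, 286.0] [0.412 0.328 0.049]
slide_box 0.95 [176.0, 151.0, 214.0, 171.0] [ 0.416 -0.318  0.04 ]
wash_bottle 0.67 [263.0, 293.0, 295.0, 360.0] [0.674 0.346 0.099]
jar 0.82 [123.0, 172.0, 145.0, 200.0] [ 0.648 -0.316  0.051]
top lid open 0.004959853062366237 5043 6550
  at start 0.02780684215923762
eyepiece_center 0.62 [124.0, 213.0, 144.0, 227.0] [0.401 0.318 0.053]
slide_box 0.67 [361.0, 181.0, 406.0, 224.0] [ 0.426 -0.325  0.038]
wash_bottle 0.7 [107.0, 100.0, 143.0, 136.0] [0.648 0.32  0.106]
jar 0.64 [370.0, 109.0, 397.0, 130.0] [ 0.636 -0.329  0.073]
```

View pics/end.png

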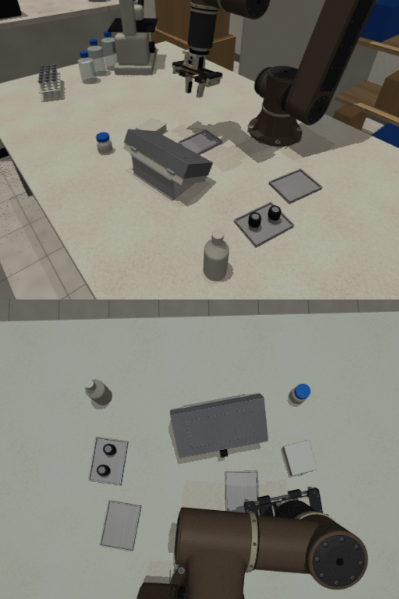

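Top view: lid shut at (219,425) and both eyepieces in the tray at (103,470) and (110,450). The bystanders are where they were and the gripper is clear. I'm handing the job in.

```bash
python3 -c "
from plant import r
print(r.close_job())"
```

```text
the job is handed in; nothing more can be done
None
```

I moved the wrongly packed eyepiece from the +y end pocket into the tray with the other eyepiece, closed the lid, and handed the job in at about 30 s of the 64 s. No verdict was given.

**What I did:** I pinched the tab and opened the lid to 1.44 rad. I drew the eyepiece out along the deck normal, turned it upright and lowered it in small steps until it touched the tray at about 7 N. I then closed the lid by its tab until it met the base at about 16 N.

**Last checks:**
- **Lid:** the top view puts it at about 0.005 rad. A plane fit from the scene camera gave 0.32 rad, but it used only 339 of 2,932 points and gave the same wrong value at the start, so I set it aside.
- **Eyepiece:** it was 0.4° off vertical just before the last few millimetres of lowering, and it looks upright in the final pictures. It stands at (0.401, 0.318), about 32 mm towards the tray's -x and 5 mm off its centre line.
- **Bystanders:** the slide box, wash bottle and jar measured within about 4 mm of where they started.
- **Other eyepiece:** it looks upright and in its original place, but I did not measure it again.
- **Objectives:** I did not look into the pockets again before closing the lid. The gripper cleared the nearest objective by only a few millimetres by calculation, and I saw no sign of contact.

The arm could not reach the 30° tool tilt near the case because joint 3 was at its limit. I worked at 10–18° instead and corrected for that when setting the eyepiece down.

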